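Clear the marker and peel off a fresh sampling tray

ROBOT

A 7-joint arm with a two-finger parallel gripper is mounted at the origin on the work surface. World frame = base frame: x ahead of the robot, y to its left, z up, the work surface at z = 0. Lengths are in m, angles in rad, forces in N, time in s.
With the tool pointing down it reaches from about 0.425 to 0.95 m from the base axis. Payload 16.7 kg.
Tool frame: the origin (TCP) lies on the centre line of the jaws, within the pads' length; the fingertips stand 17 mm ahead of it and the grasp point (between the pads) lies 2 mm behind it (arm.tip_extent is the distance from the TCP to the fingertips, in m); z points along the fingers, y is the direction in which the jaws open and shut (so a half turn about z gives the same grasp; the last joint's range is limited). The gripper opens to 94 mm and grips with 3 to 60 N. Pads are 16 mm wide; open, the fingers measure 119 mm over their backs; the gripper's body (75 mm by 177 mm) begins 78 mm behind the grasp point.
Start: joints at [1.089, 0.426, 0.074, 1.606, -0.034, 1.111, -0.067], TCP at [0.22, -0.638, 0.222] pointing down, gripper open.
Joint ranges: [-2.85, 2.85], [-0.5, 2.14], [-1.23, 1.37], [0.21, 2.46], [-1.02, 4.16], [0.16, 2.05], [-2.73, 2.73]. Speed limits (rad/s): [1.89, 1.89, 2.39, 2.39, 3.01, 3.01, 3.01].

INTERFACE

Orientations are given as a unit quaternion [w, x, y, z].
In Python, from plant import arm, grab_frame, calibration, find_in, silhouettes, spot_point gives the robot as it stands.
- The arm moves only by the tool apply_moves, never from a script. Its argument "moves" is a list of rows, each a list of 5 numbers: the gripper's target within -1 to 1 (fully open at 1, half-way at 0, shut at -1), then the shift along the world's x, y, z each as a share of 200 mm, from -1 to 1, then the turn about the world's z as a share of 120 degrees, from -1 to 1. In form: [[fingers, dx, dy, dz, roll], ...]. A call has 1 to 8 rows; each row is the pose to reach, as a shift and turn from the pose commanded when the call began; what a row does not reach only later rows make up. A row lasts 1/12 s, in which the tool goes at most 41.7 mm and 7.16 degrees, less where a joint would pass 70% of its speed; a pose out of reach is approached as far as the arm can. A call with a number of a shift or a turn outside -1 to 1 is refused whole. A call with a gripper value outside its range is refused whole. The fingers move at their own pace and stop on an object; "force" is the grip in N (left out, the last holds). Time passes only in rows, so rows that repeat a pose let the fingers close. It gives the time, the measured TCP pose, the force and the opening at its end, in the units of the state.
- arm.sense(): the state, without advancing time (a new reading comes with each control period).
- grab_frame(name): name is "side" or "top" or "wrist"; returns (picture, depth): 384x512x3 uint8, red, green, blue; 384x512 float32, m along the optical axis (not along the pixel's ray), 0 where there is no reading.
- calibration(name): a dict with "fx", "fy", "cx", "cy" (pixels), "dist_coeffs" ([k1, k2, p1, p2, k3] as OpenCV has them; the pictures are not rectified), "world_from_camera" (4x4, takes a point from camera to world coordinates); the wrist camera has in their place "mount" (4x4, takes a point from camera to tool coordinates, whose origin is the TCP and whose axes are the flange's). Camera axes: x right, y down, z forward; pixel columns grow to the right and rows downward; lengths in m; the calibration is good to about 2 mm. A picture is of the moment at which its call begins: read the wrist's pose just before it. calibration takes no time and is no camera call.
- arm.sign_off(): hands the job in, once; it reports no verdict.
Trained networks look in the newest picture that a camera, given by its name, has taken for a name from the list of things; names that differ only in an ending like _2 or _b are one class to them, and where a whole thing is asked for, a point or a joint stands for the part that bears it (a point fixed in the world has none). Each returns a list of dicts, best first, with "p" (0 to 1); they miss things now and then, are a little off and sometimes report something else, mostly with a low value. They report only what shows in the picture. A call takes as long as a camera call. They do not tell look-alikes from the thing itself.
- find_in(camera, thing): "position" ([x, y, z] in m, in the coordinates of the camera as it stood for that picture, good to about 4 mm: the middle of the surface that is visible of it).
- silhouettes(camera, thing): "pixels" (384x512 bool, what is visible of it).
- spot_point(camera, thing): "position" ([x, y, z] in m, in the coordinates of the camera as it stood for that picture, good to about 4 mm: a listed point, or the origin of a listed thing).
The state is a dict: "clock": time; "joints": joint angles; "joint_vel": joint speeds; "effort": joint torques, N m; "position": TCP position; "tcp_rot": TCP orientation; "wrist_force": force on the tool from outside, world axes, zero at the start; "wrist_torque": the same for the moment, N m; "opening": finger opening in m.
Only numpy, scipy, OpenCV 4.12 (cv2) and the standard library are available. Lean on these libraries where they do the work, as an engineer would, in place of code of your own. Each camera call takes 0.05 s, during which the arm holds its last target.

TASK

The turquoise tray on top of the nested stack is wanted for the next patient, but a marker has been left lying in it: stand the marker in the steel pen cup and let go of it. Then take just that top tray - the trays cling to each other, so peel it off by raising one corner a good two centimetres before the rest comes up, without pulling the stack up or dragging it along - and hold it out level with its middle over the middle of the blue arm cushion, with at least ten centimetres of air between tray and cushion. Finish there, still holding the tray; do not drop it or set it down on counter or cushion, and leave everything else as it stands.

Things in the scene. Friction and masses are not known exactly. Their poses are not given: they have to be found in the camera images.
- tray: Top tray: turquoise moulded plastic, open above, 240 (x) x 180 (y) at the rim, corners cut off at 45 deg (edge 48 long), 43.5 high, 150 g. Rim: upright band 8 thick, 10 deep; below it 2 thick walls slope in 30 deg to a floor about 200 x 140, its top 16 above the origin. Origin: centre under its four 13.5 high feet (x +-76, y +-46), z up. A springy lug in the tray below nips each foot: about 0.8 N to draw it out, free 8 mm up.
- tray_corner0 (a point): Middle of the top tray's cut +x +y corner, at the top of the rim and mid-thickness of its 8 mm band; in the tray frame at x +100.2, y +70.2, z +43.5. The band here faces the tray's (+1, +1, 0) direction and can be pinched across it. Reach no more than 12 below the rim top: the next tray's equal rim begins 16 below.
- tray_corner1 (a point): Middle of the top tray's cut -x +y corner, at the top of the rim and mid-thickness of its 8 mm band; in the tray frame at x -100.2, y +70.2, z +43.5. The band here faces the tray's (-1, +1, 0) direction and can be pinched across it. Reach no more than 12 below the rim top: the next tray's equal rim begins 16 below.
- tray_corner2 (a point): Middle of the top tray's cut -x -y corner, at the top of the rim and mid-thickness of its 8 mm band; in the tray frame at x -100.2, y -70.2, z +43.5. The band here faces the tray's (-1, -1, 0) direction and can be pinched across it. Reach no more than 12 below the rim top: the next tray's equal rim begins 16 below.
- tray_corner3 (a point): Middle of the top tray's cut +x -y corner, at the top of the rim and mid-thickness of its 8 mm band; in the tray frame at x +100.2, y -70.2, z +43.5. The band here faces the tray's (+1, -1, 0) direction and can be pinched across it. Reach no more than 12 below the rim top: the next tray's equal rim begins 16 below.
- stack: The four white trays below, shaped like the top tray, nested 16 apart and stuck fast together as one loose block, 600 g, standing on the counter; 91.5 high. Origin: centre of the underside on the counter; same axes as the top tray, whose origin is 64 above this one.
- marker: Marker pen, white barrel with a blue cap, octagonal, 16 across flats, 140 long, about 25 g, lying on the floor of the top tray roughly along the tray's long side. Origin: its middle, on its axis; x runs along it towards the cap; lying it is 8 above the tray floor.
- marker_cap (a point): Centre of the marker's cap end face (+70 along its x). Either end may go down into the cup.
- marker_tail (a point): Centre of the marker's tail end face (-70 along its x).
- cup: Brushed steel pen cup, empty, straight round wall 4 thick, outer diameter 78, inner diameter 70, 85 high, inner floor 6 above the origin, 350 g, loose. Origin: centre of its underside, z up. It and the specimen jar may be in each other's place.
- cushion: Blue padded arm rest, 260 (its x) x 150 x 51 high, fixed to the counter. Origin: centre of its underside, z up.
- specimen_jar: Specimen jar with orange lid, 67 diameter, 66 high, loose; not to be disturbed. Origin: centre of its underside.
- sanitizer: Pump bottle, 62 diameter, 177 high, loose; not to be disturbed. Origin: centre of its underside. (Fixed equipment not listed stands round the table edge, over 0.76 m from the robot axis or over 0.45 m to its side, up to 220 high.)
- tape: Roll of white tape lying flat, 64 diameter, 25 high, loose; not to be disturbed. Origin: centre of its underside.
- oximeter: Small grey and white finger clip, 60 x 34 x 30 high, loose; not to be disturbed. Origin: centre of its underside.
- tube_rack: White tube rack with capped tubes, 80 x 200 x 98 high, loose; not to be disturbed. Origin: centre of its underside.
Mind the look-alikes: they are no part of the job. Of the things shaped like the marker, the white one is meant.

How it is judged:
On the way, in this order (a step that is already met when the one before it is completed fails the run):
1. the marker stands in the pen cup and has been let go (((z of marker_cap in the frame of cup between -0.002 and 0.03 m and horizontal distance between marker_cap and cup below 0.036 m) or (z of marker_tail in the frame of cup between -0.002 and 0.03 m and horizontal distance between marker_tail and cup below 0.036 m)) and angle between the x axis of marker and the z axis of cup, either way round below 0.75 rad and contact force between the fingers and marker below 0.05 N and angle between cup's own z axis and vertical below 0.1 rad), for 0.3 s.
2. one corner of the top tray is raised (tray tilted by 0.05 rad or more against the stack) while another corner is still down in the stack (no more than 8 mm up) (angle between the z axis of tray and the z axis of stack, either way round above 0.05 rad and z of any of tray_corner0, tray_corner1, tray_corner2, tray_corner3 in the frame of stack below 0.1155 m), for 0.05 s.
At the end, for the whole second after the job is handed in: Marker standing in the upright cup (lean under 43 deg), released. Top tray held still in the fingers, level within 12 deg, centre within 70 mm of the cushion centre, feet over 151 mm above the counter, nothing else carrying it. Other trays flat on the counter, moved under 30 mm (all of step 1 and contact force between the fingers and tray above 1 N and height (world z) of tray above 0.151 m and angle between tray's own z axis and vertical below 0.21 rad and horizontal distance between tray and cushion below 0.07 m and linear speed of tray below 0.03 m/s and contact force between tray and stack below 0.05 N and contact force between tray and cushion below 0.05 N and contact force between tray and marker below 0.05 N and distance of stack from where it was at the start of the episode below 0.03 m and angle between stack's own z axis and vertical below 0.03 rad and height (world z) of stack below 0.004 m); the arm keeps its last pose, push and grip.
It fails at once if the rest of the stack is pulled up (12 mm), tipped or dragged more than 40 mm (height (world z) of stack above 0.012 m or angle between stack's own z axis and vertical above 0.08 rad or distance of stack from where it was at the start of the episode above 0.04 m).
It fails at once if the top tray is dropped or put down on the counter or the cushion (height (world z) of tray below 0.056 m).
It fails at once if the pen cup is knocked over or pushed more than 50 mm (angle between cup's own z axis and vertical above 0.35 rad or distance of cup from where it was at the start of the episode above 0.05 m).
It fails at once if something else on the counter is moved by more than 30 mm or tipped (distance of any of specimen_jar, sanitizer, tape, oximeter, tube_rack from where it was at the start of the episode above 0.03 m or angle between any of specimen_jar, sanitizer, tape, oximeter, tube_rack's own z axis and vertical above 0.3 rad).
It also fails if it takes over 64 s, if anything falls off the work surface, if the arm or the gripper's body presses on something with over 40 N, if the wrist force passes 120 N, or if a joint passes its speed limit or range.

## Working session

There is one attempt and no reset: what is moved stays moved. The work goes in short steps, Python scripts to look and compute and a tool call to move; the robot and the scene stay as the last step left them, time stands still between calls to the robot, and variables do not carry over. Pictures are saved under pics/ and viewed, and the job is handed in when it is done.

Besides the shell and the picture viewer there is one more tool, called after "Call:" in YAML: its name, and indented under it one key for each argument. apply_moves: Moves the arm, as the interface text tells. Shift numbers are shares of 200 mm and turn numbers shares of 120 degrees, none past 1 either way. Its arguments: {"type":"object","properties":{"moves":{"type":"array","items":{"type":"array","items":{"type":"number"}}},"force":{"type":"number"}},"required":["moves"]}

```bash
ls; mkdir -p pics; cat > h.py <<'E'
import numpy as np, cv2
from plant import arm, grab_frame, calibration, find_in, silhouettes, spot_point
from scipy.spatial.transform import Rotation as R
def save(n,p): cv2.imwrite('pics/'+n,cv2.cvtColor(p,cv2.COLOR_RGB2BGR))
def T(cam,state=None):
    c=calibration(cam)
    if 'world_from_camera' in c: return np.array(c['world_from_camera'])
    s=state or arm.sense()
    q=s['tcp_rot']; M=np.eye(4); M[:3,:3]=R.from_quat([q[1],q[2],q[3],q[0]]).as_matrix(); M[:3,3]=s['position']
    return M@np.array(c['mount'])
def w(Tm,p): return (Tm@np.append(p,1))[:3]
def cloud(cam,d,Tm):
    c=calibration(cam); K=np.array([[c['fx'],0,c['cx']],[0,c['fy'],c['cy']],[0,0,1]])
    v,u=np.mgrid[0:384,0:512]
    n=cv2.undistortPoints(np.stack([u,v],-1).reshape(-1,1,2).astype(np.float64),K,np.array(c['dist_coeffs'])).reshape(384,512,2)
    P=np.dstack([n[...,0]*d,n[...,1]*d,d])
    return P@Tm[:3,:3].T+Tm[:3,3]
E
python3 - <<'E'
from h import *
np.set_printoptions(precision=3,suppress=True)
for cam in ['side','top']:
    p,d=grab_frame(cam); save(cam+'0.png',p); Tm=T(cam); print(cam,Tm[:3,3]); np.save(cam+'0.npy',cloud(cam,d,Tm))
    for t in ['marker','cup','cushion','tray','stack','specimen_jar']:
        print(t,[(round(r['p'],2),w(Tm,r['position'])) for r in spot_point(cam,t)][:4])
    if cam=='top':
        for t in ['marker_cap','marker_tail']+['tray_corner%d'%i for i in range(4)]+['tape','oximeter','tube_rack','sanitizer']:
            print(t,[(round(r['p'],2),w(Tm,r['position'])) for r in spot_point(cam,t)][:4])
print(arm.sense())
E
```

```text
pics
side [0.321 0.881 0.7  ]
marker [(0.8, array([ 0.556, -0.008,  0.087])), (0.66, array([0.503, 0.207, 0.008])), (0.6, array([ 0.26 , -0.235,  0.008])), (0.54, array([0.459, 0.089, 0.104]))]
cup [(0.85, array([0.585, 0.359, 0.002])), (0.34, array([ 0.463,  0.39 , -0.002]))]
cushion [(0.66, array([ 0.541, -0.301, -0.004])), (0.56, array([0.456, 0.085, 0.108])), (0.33, array([0.756, 0.209, 0.002]))]
tray [(0.64, array([ 0.547, -0.002,  0.064]))]
stack [(0.82, array([0.55 , 0.   , 0.001]))]
specimen_jar [(0.56, array([ 0.46 ,  0.394, -0.   ]))]
top [0.354 0.04  1.243]
marker [(0.86, array([ 0.555, -0.009,  0.091])), (0.68, array([ 0.261, -0.236,  0.01 ])), (0.63, array([0.5  , 0.21 , 0.013])), (0.22, array([ 0.759,  0.208, -0.002]))]
cup [(0.56, array([0.584, 0.357, 0.   ])), (0.29, array([ 0.636, -0.083,  0.108]))]
cushion [(0.64, array([ 0.545, -0.303, -0.002]))]
tray [(0.93, array([0.549, 0.003, 0.069])), (0.5, array([ 0.628, -0.012,  0.087]))]
stack [(0.19, array([ 0.545, -0.299, -0.005]))]
specimen_jar [(0.8, array([0.462, 0.397, 0.   ]))]
marker_cap [(0.88, array([0.562, 0.181,
[... 959 characters left out ...]
meter [(0.63, array([ 0.329,  0.241, -0.   ])), (0.26, array([ 0.544, -0.301, -0.003]))]
tube_rack [(0.74, array([0.809, 0.051, 0.   ])), (0.48, array([0.328, 0.241, 0.003]))]
sanitizer [(0.97, array([ 0.759,  0.209, -0.004]))]
{'clock': 1.2, 'joints': array([ 1.089,  0.426,  0.074,  1.606, -0.034,  1.111, -0.067]), 'joint_vel': array([ 0.001, -0.001,  0.001,  0.001, -0.001, -0.001, -0.   ]), 'effort': array([  0.001, -93.553,   3.663, -45.455,  -0.049,   0.013,  -0.   ]), 'position': array([ 0.22 , -0.638,  0.222]), 'tcp_rot': array([-0.   ,  0.986,  0.166,  0.   ]), 'wrist_force': array([0.008, 0.426, 0.175]), 'wrist_torque': array([-0.024,  0.024, -0.011]), 'opening': 0.09439468370077933}
```

View pics/top0.png

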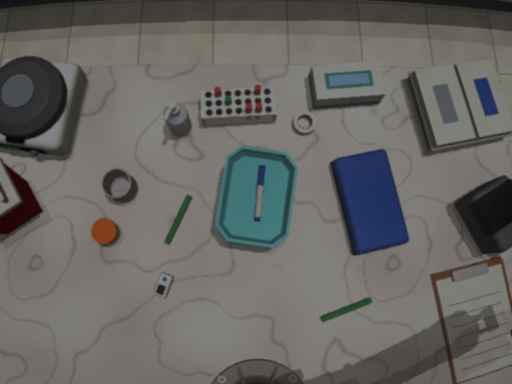

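View pics/side0.png

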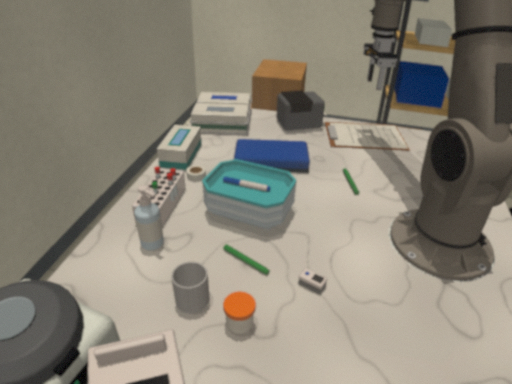

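The meant marker is the white one with the blue cap, in the turquoise tray at top (260,192). Its look-alikes are the green pens at (179,219) and (346,309). The cup is at (120,186) and the jar is the orange-lidded thing at (104,231). Next I'll take a close crop and precise measurements.

```bash
python3 - <<'E'
from h import *
np.set_printoptions(precision=4,suppress=True)
import math
p,d=grab_frame('top'); Tm=T('top'); C=cloud('top',d,Tm)
save('crop1.png',cv2.resize(p[130:260,90:320],None,fx=3.4,fy=3.4,interpolation=cv2.INTER_CUBIC))
def yaw(P):
    c=P.mean(0); u,s,v=np.linalg.svd(P-c,full_matrices=False); a=v[0]; a=a if a[0]>0 else -a
    t=(P-c)@a; return c,math.degrees(math.atan2(a[1],a[0])),c+a*t.min(),c+a*t.max()
for r in silhouettes('top','marker'):
    m=r['pixels']; P=C[m]; print('marker',round(r['p'],2),m.sum(),np.argwhere(m).mean(0),*yaw(P[:,:2]),np.median(P[:,2]))
for r in silhouettes('top','tray')[:2]:
    m=r['pixels']; print('tray',r['p'],m.sum()); P=C[m]; P=P[(P[:,2]>.1)&(P[:,2]<.115)]
    (cx,cy),(w_,h_),a=cv2.minAreaRect(P[:,:2].astype(np.float32)); print(cx,cy,w_,h_,a,np.median(P[:,2]))
for th in ['cup','specimen_jar','cushion']:
  for r in silhouettes('top',th)[:2]:
    m=r['pixels']; P=C[m]; z=np.percentile(P[:,2],95); Q=P[P[:,2]>z-.012]
    print(th,round(r['p'],2),np.argwhere(m).mean(0),z,cv2.minEnclosingCircle(Q[:,:2].astype(np.float32)),cv2.minAreaRect(Q[:,:2].astype(np.float32)))
# marker by colour in tray: 
B=(abs(C[...,0]-.555)<.09)&(abs(C[...,1])<.05)&(p[...,0].astype(int)>110)
print('white',B.sum(),*yaw(C[B][:,:2]))
E
```

```text
marker 0.9 331 [219.1329 178.0544] [0.4981 0.2048] -16.364678660375937 [0.4097 0.2307] [0.5639 0.1855] 0.014433263040491306
marker 0.86 325 [193.48   259.8031] [ 0.5533 -0.0052] -6.392200850276262 [0.3513 0.0174] [ 0.6252 -0.0133] 0.09438696616748521
marker 0.6 249 [309.0321 346.0723] [ 0.2634 -0.2304] -70.4986641039801 [ 0.2406 -0.1661] [ 0.2864 -0.2953] 0.014455988418156984
tray 0.56 6391
0.5469112992286682 0.0028634965419769287 0.1780213713645935 0.2414202243089676 81.22886657714844 0.10701242963657032
cup 0.92 [184.9158 119.2063] 0.08570365652643018 ((0.4792613387107849, 0.21684320271015167), 0.21654407680034637) ((0.46810492873191833, 0.22669218480587006), (0.430492103099823, 0.0752464085817337), 48.561607360839844)
specimen_jar 0.93 [231.0829 104.8934] 0.0697063761543163 ((0.46439334750175476, 0.3903636634349823), 0.0343429297208786) ((0.46456798911094666, 0.390654981136322), (0.06578046828508377, 0.06508994102478027), 61.121498107910156)
specimen_jar 0.64 [196.7274 256.2654] 0.10822400439164846 ((0.5125367641448975, 0.006134469993412495), 0.1624433398246765) ((0.5094313621520996, 0.008728250861167908), (0.1779938042163849, 0.3171226382255554), 81.4302978515625)
cushion 0.94 [201.5618 369.1382] 0.054168934599683194 ((0.5141890645027161, -0.15288333594799042), 0.25124984979629517) ((0.5153447985649109, -0.15396420657634735), (0.25966569781303406, 0.445814847946167), 11.605984687805176)
white 115 [ 0.5351 -0.0026] -5.608479025985654 [0.4974 0.0011] [ 0.5733 -0.0064]
```

View pics/crop1.png

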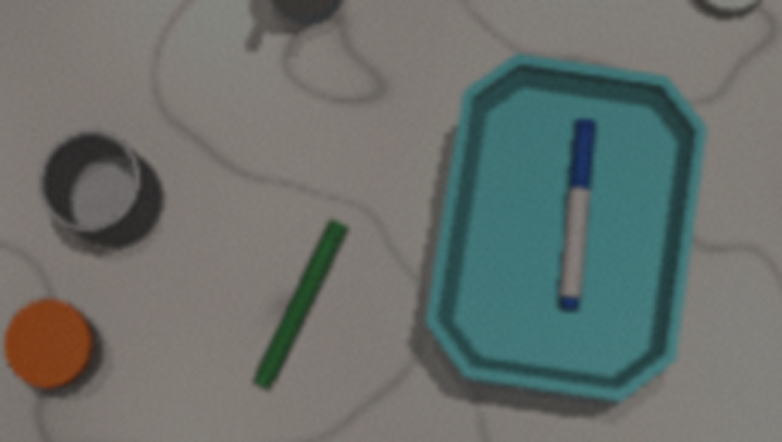

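Call:
apply_moves:
  moves:
    - [-0.15,0.4,1,0.4,-0.2]
    - [-0.15,0.4,1,0.4,-0.2]
    - [-0.15,0.4,1,0.4,-0.2]
    - [-0.15,0.4,1,0.4,-0.2]
    - [-0.15,0.4,1,0.4,-0.2]
    - [-0.15,0.4,1,0.4,-0.2]
  force: 3

```text
clock: 2.0
position: [0.3025, -0.4345, 0.3043]
tcp_rot: [0.0, 0.999, -0.042, 0.001]
wrist_force: [2.1, -0.6, -0.1]
opening: 0.0574
```

Call:
apply_moves:
  moves:
    - [-0.15,0.45,1,0,0]
    - [-0.15,0.45,1,0,0]
    - [-0.15,0.45,1,0,0]
    - [-0.15,0.45,1,0,0]
    - [-0.15,0.45,1,0,0]
    - [-0.15,0.45,1,0,0]

```text
clock: 2.5
position: [0.3927, -0.2326, 0.303]
tcp_rot: [-0.0, 0.999, -0.04, 0.001]
wrist_force: [0.7, -0.8, -0.3]
opening: 0.0399
```

Call:
apply_moves:
  moves:
    - [-0.15,0.58,1,0,0]
    - [-0.15,0.58,1,0,0]
    - [-0.15,0.58,1,0,0]
    - [-0.15,0.58,1,0,0]
    - [-0.15,0.58,1,0,0]
    - [-0.15,0.58,1,0,0]

```text
clock: 3.0
position: [0.508, -0.0336, 0.3027]
tcp_rot: [-0.001, 0.999, -0.041, 0.001]
wrist_force: [0.1, -0.4, -0.0]
opening: 0.0396
```

```bash
python3 - <<'E'
from h import *
np.set_printoptions(precision=4,suppress=True)
s=arm.sense(); p,d=grab_frame('wrist'); save('w1.png',p); Tm=T('wrist',s); C=cloud('wrist',d,Tm)
print(s['position'],s['joints'])
for t in ['marker','tray','marker_tail','marker_cap','tray_corner0']: print(t,[(round(r['p'],2),w(Tm,r['position'])) for r in spot_point('wrist',t)][:4])
for r in silhouettes('wrist','marker'):
    m=r['pixels']; P=C[m]; P=P[(P[:,2]>.085)&(P[:,2]<.11)]
    if len(P)<50: continue
    x=P[:,:2]; print(r['p'],m.sum(),cv2.minAreaRect(x.astype(np.float32)),np.median(P[:,2]))
np.save('w1.npy',C)
E
```

```text
[ 0.508  -0.0336  0.3027] [ 0.2892  0.1066 -0.3755  1.8513  0.0409  1.1902 -1.753 ]
marker [(0.92, array([ 0.5571, -0.0022,  0.0875])), (0.69, array([0.5   , 0.2086, 0.0072]))]
tray [(0.72, array([0.5532, 0.0067, 0.0632]))]
marker_tail [(0.72, array([ 0.6381, -0.0826,  0.1083])), (0.69, array([0.4398, 0.2359, 0.011 ])), (0.56, array([0.4888, 0.0032, 0.0913]))]
marker_cap [(0.76, array([0.5643, 0.18  , 0.007 ])), (0.61, array([ 0.625 , -0.0074,  0.0884]))]
tray_corner0 [(0.98, array([0.4604, 0.0912, 0.1059])), (0.76, array([0.658 , 0.0617, 0.1072])), (0.61, array([ 0.436 , -0.0514,  0.1052])), (0.56, array([ 0.6395, -0.0823,  0.1073]))]
0.57 1735 ((0.5589664578437805, -0.004622463136911392), (0.016180936247110367, 0.1393042355775833), 84.81303405761719) 0.09502294574976333
```

View pics/w1.png

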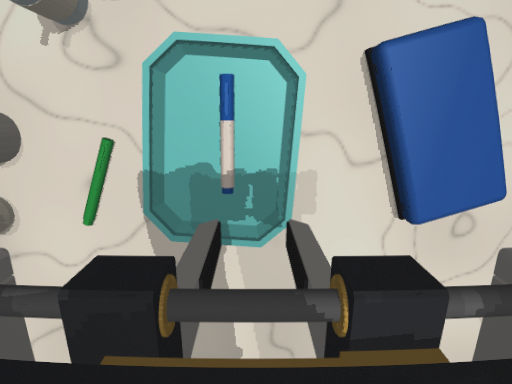

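Call:
apply_moves:
  moves:
    - [-0.15,0,0.165,-0.3,0]
    - [-0.15,0,0.165,-0.7,0]
    - [-0.15,0,0.165,-0.9,0]
    - [-0.15,0,0.165,-0.9,0]
    - [-0.15,0,0.165,-0.9,0]
    - [-0.15,0,0.165,-0.9,0]

```text
clock: 3.85
position: [0.5037, -0.0059, 0.1187]
tcp_rot: [0.0, 0.999, -0.044, -0.003]
wrist_force: [-0.9, -0.5, -0.8]
opening: 0.0396
```

```bash
python3 - <<'E'
from h import *
s=arm.sense(); print(s['position'],s['opening']); p,d=grab_frame('wrist'); save('w2.png',p)
E
```

```text
[ 0.50370859 -0.00586859  0.11870143] 0.039638574410477946
```

View pics/w2.png

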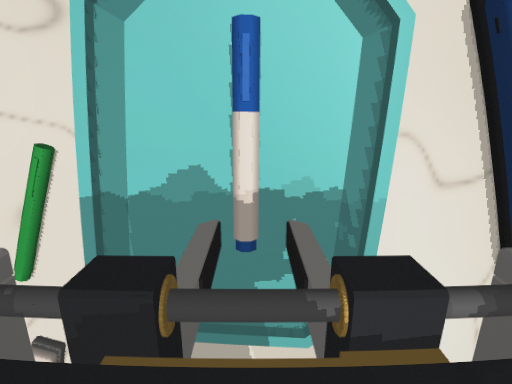

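Call:
apply_moves:
  moves:
    - [-0.15,0,0,0,0]
    - [-0.15,0,0,-0.05,0]
    - [-0.15,0,0,-0.1,0]
    - [-0.15,0,0,-0.1,0]
    - [-0.15,0,0,-0.1,0]

```text
clock: 4.32
position: [0.5063, -0.0051, 0.1024]
tcp_rot: [0.0, 0.999, -0.043, -0.0]
wrist_force: [-0.3, 1.1, 0.7]
opening: 0.0402
```

Call:
apply_moves:
  moves:
    - [-0.15,0,0.02,-0.018,0]
    - [-0.15,0,0.02,-0.018,0]
    - [-0.15,0,0.02,-0.018,0]
    - [-1,0,0.02,-0.018,0]
    - [-1,0,0.02,-0.018,0]
    - [-1,0,0.02,-0.018,0]
    - [-1,0,0.02,-0.018,0]
    - [-1,0,0.02,-0.018,0]
  force: 3

```text
clock: 4.98
position: [0.5065, -0.001, 0.0989]
tcp_rot: [-0.0, 0.999, -0.043, 0.0]
wrist_force: [-0.1, -0.2, 0.9]
opening: 0.016
```

Call:
apply_moves:
  moves:
    - [-1,0,0,0.02,0]
    - [-1,0,0,0.06,0]
    - [-1,0,0,0.15,0]
    - [-1,0,0,0.25,0]
    - [-1,0,0,0.4,0]
    - [-1,0,0,0.6,0]
    - [-1,0,0,0.6,0]
    - [-1,0,0,0.6,0]

```text
clock: 5.65
position: [0.5077, -0.0009, 0.2216]
tcp_rot: [-0.0, 0.999, -0.043, 0.002]
wrist_force: [-0.7, 0.1, 0.4]
opening: 0.0159
```

```bash
python3 - <<'E'
from h import *
s=arm.sense(); print(s['position'],s['opening']); p,d=grab_frame('wrist'); q,_=grab_frame('side'); save('w3.png',np.hstack([cv2.resize(p,(400,300)),cv2.resize(q[100:260,150:340],(400,300))]))
E
```

```text
[ 0.5076964  -0.00086998  0.22156003] 0.015894638330379622
```

View pics/w3.png

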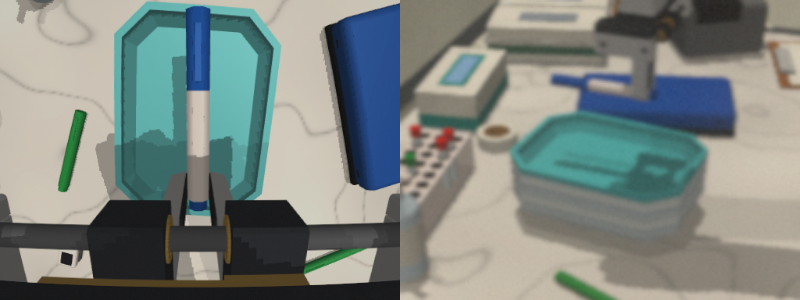

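Call:
apply_moves:
  moves:
    - [-1,0.17,0.3,0,0.05]
    - [-1,0.17,0.6,0,0.1]
    - [-1,0.17,0.88,0,0.15]
    - [-1,0.17,0.88,0,0.2]
    - [-1,0.17,0.88,0,0.25]
    - [-1,0.17,0.88,0,0.25]
    - [-1,0.17,0.88,0,0.25]

```text
clock: 6.33
position: [0.5397, 0.1757, 0.2174]
tcp_rot: [-0.0, 0.976, 0.218, -0.001]
wrist_force: [0.5, -0.8, -0.8]
opening: 0.0157
```

Call:
apply_moves:
  moves:
    - [-1,0.17,0.2,0,0]
    - [-1,0.17,0.4,0,0]
    - [-1,0.17,0.6,0,0]
    - [-1,0.17,0.7,0,0]
    - [-1,0.17,0.7,0,0]
    - [-1,0.17,0.7,0,0]

```text
clock: 6.83
position: [0.574, 0.3151, 0.2177]
tcp_rot: [0.0, 0.976, 0.217, -0.001]
wrist_force: [0.3, -0.8, -0.8]
opening: 0.0161
```

```bash
python3 - <<'E'
from h import *
from scipy.optimize import least_squares
np.set_printoptions(precision=4,suppress=True)
def fit(C):
    P=C.reshape(-1,3); P=P[(abs(P[:,0]-.585)<.06)&(abs(P[:,1]-.357)<.06)&(P[:,2]>.079)&(P[:,2]<.09)][:,:2]
    r=least_squares(lambda v:np.hypot(*(P-v[:2]).T)-v[2],[.585,.357,.037],loss='soft_l1',f_scale=.002); print(len(P),r.x)
for n in ['top','side']: fit(np.load(n+'0.npy'))
s=arm.sense(); print(s['position'],s['tcp_rot'],s['joints']); p,d=grab_frame('wrist'); Tm=T('wrist',s); fit(cloud('wrist',d,Tm)); print([(round(r['p'],2),w(Tm,r['position'])) for r in spot_point('wrist','cup')][:4])
q,_=grab_frame('side'); save('w4.png',np.hstack([cv2.resize(p,(400,300)),cv2.resize(q[170:330,100:290],(400,300))]))
E
```

```text
179 [0.5844 0.358  0.0369]
249 [0.5834 0.3586 0.037 ]
[0.574  0.3151 0.2177] [ 0.0002  0.9762  0.2168 -0.0009] [-0.1826  0.4547 -0.5664  1.6272  0.262   1.1383 -1.9478]
793 [0.5868 0.359  0.0362]
[(0.73, array([0.5887, 0.3579, 0.0006]))]
```

View pics/w4.png

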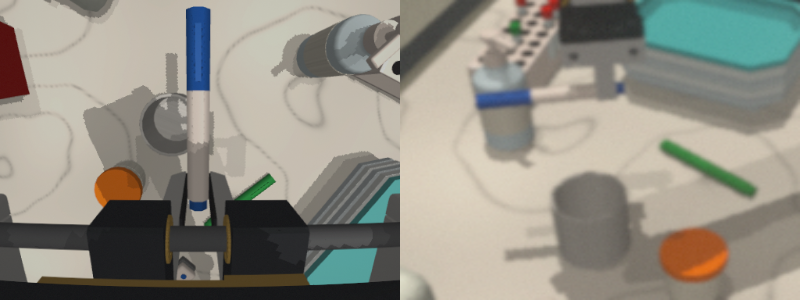

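Call:
apply_moves:
  moves:
    - [-1,0.01,0.195,0,0]
    - [-1,0.01,0.195,0,0]
    - [-1,0.01,0.195,0,0]
    - [-1,0.01,0.195,-0.2,0]
    - [-1,0.01,0.195,-0.4,0]
    - [-1,0.01,0.195,-0.48,0]
    - [-1,0.01,0.195,-0.48,0]
    - [-1,0.01,0.195,-0.48,0]

```text
clock: 7.65
position: [0.5769, 0.3523, 0.1228]
tcp_rot: [0.0, 0.976, 0.216, -0.0]
wrist_force: [0.7, 0.2, 0.7]
opening: 0.0159
```

Call:
apply_moves:
  moves:
    - [-1,0,0.01,-0.04,0]
    - [-1,0,0.01,-0.08,0]
    - [-1,0,0.01,-0.12,0]
    - [-1,0,0.01,-0.16,0]
    - [-1,0,0.01,-0.2,0]
    - [-1,0,0.01,-0.23,0]
    - [-1,0,0.01,-0.26,0]
    - [-1,0,0.01,-0.26,0]

```text
clock: 8.32
position: [0.5759, 0.3557, 0.0693]
tcp_rot: [0.0, 0.976, 0.217, -0.001]
wrist_force: [-0.5, -0.4, -0.4]
opening: 0.0162
```

```bash
python3 - <<'E'
from h import *
s=arm.sense(); print(s['position'],s['wrist_force'],s['opening']); p,d=grab_frame('wrist');  q,_=grab_frame('side'); save('w5.png',np.hstack([cv2.resize(p,(400,300)),cv2.resize(q[170:330,100:290],(400,300),interpolation=cv2.INTER_CUBIC)]))
E
```

```text
[0.5759151  0.355695   0.06934812] [-0.51878369 -0.37245181 -0.38663084] 0.01621653541271566
```

View pics/w5.png

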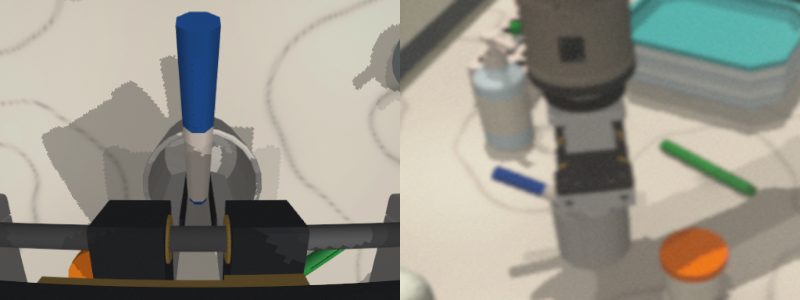

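Call:
apply_moves:
  moves:
    - [-1,0,0,-0.03,0]
    - [-1,0,0,-0.06,0]
    - [-1,0,0,-0.09,0]
    - [-1,0,0,-0.12,0]
    - [-1,0,0,-0.145,0]
    - [-1,0,0,-0.145,0]
    - [-1,0,0,-0.145,0]

```text
clock: 9.0
position: [0.5763, 0.356, 0.0414]
tcp_rot: [0.0, 0.976, 0.217, -0.0]
wrist_force: [-0.2, 0.5, -0.6]
opening: 0.0156
```

```bash
python3 - <<'E'
from h import *
s=arm.sense(); print(s['position'],s['wrist_force'],s['opening']); p,d=grab_frame('wrist');  q,_=grab_frame('side'); save('w6.png',np.hstack([cv2.resize(p,(400,300)),cv2.resize(q[170:330,100:290],(400,300),interpolation=cv2.INTER_CUBIC)]))
C=cloud('wrist',d,T('wrist',s)); m=(p[...,2]>100)&(p[...,0]<70)&(p[...,1]<110)
P=C[m]; P=P[P[:,2]>.05]; c=P.mean(0); v=np.linalg.svd(P-c)[2][0]; print(len(P),c,v,np.degrees(np.arccos(abs(v[2]))),P[:,2].max())
E
```

```text
[0.57626173 0.35599339 0.04140385] [-0.22198619  0.48928719 -0.64951415] 0.015609457810515568
5266 [0.63304546 0.38347888 0.13428332] [-0.62365074 -0.34448195 -0.70170645] 45.435926501070874 0.20367861205527718
```

View pics/w6.png

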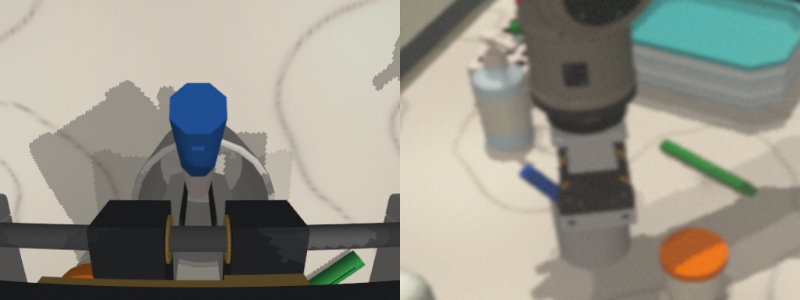

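Call:
apply_moves:
  moves:
    - [-1,0.02,0.01,-0.02,0]
    - [-1,0.02,0.01,-0.025,0]
    - [-1,0.02,0.01,-0.025,0]
    - [-0.49,0.02,0.01,-0.025,0]
    - [-0.49,0.02,0.01,-0.025,0]
    - [-0.49,0.02,0.01,-0.025,0]
    - [-0.49,0.02,0.01,-0.025,0]

```text
clock: 9.68
position: [0.5805, 0.3581, 0.037]
tcp_rot: [-0.0, 0.976, 0.217, 0.0]
wrist_force: [-0.0, 0.6, -0.7]
opening: 0.024
```

```bash
python3 - <<'E'
from h import *
s=arm.sense(); print(s['position'],s['wrist_force'],s['opening']); p,d=grab_frame('wrist');  q,_=grab_frame('side'); save('w7.png',np.hstack([cv2.resize(p,(400,300)),cv2.resize(q[170:330,100:290],(400,300),interpolation=cv2.INTER_CUBIC)]))
E
```

```text
[0.58049185 0.35809292 0.03695819] [-0.0445437   0.61708087 -0.69645744] 0.02404493066612133
```

View pics/w7.png

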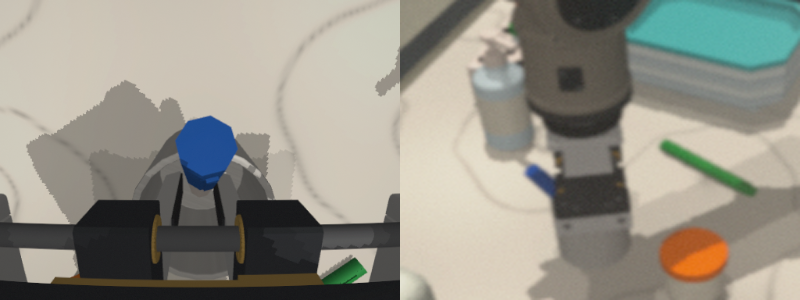

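Call:
apply_moves:
  moves:
    - [-0.49,0,0,0.06,0]
    - [-0.49,0,0,0.15,0]
    - [-0.49,0,0,0.3,0]
    - [-0.49,0,0,0.5,0]
    - [-0.49,0,0,0.7,0]
    - [-0.49,0,0,0.9,0]
    - [-0.49,0,0,1,0]
    - [-0.49,0,0,1,0]

```text
clock: 10.45
position: [0.5819, 0.3596, 0.2437]
tcp_rot: [-0.001, 0.976, 0.217, 0.004]
wrist_force: [-0.1, 0.1, 0.2]
opening: 0.0242
```

```bash
python3 - <<'E'
from h import *
np.set_printoptions(precision=4,suppress=True)
s=arm.sense(); print(s['position'],s['joints']); p,d=grab_frame('wrist'); Tm=T('wrist',s)
for t in ['marker_cap','marker_tail','cup']: print(t,[(round(r['p'],2),w(Tm,r['position'])) for r in spot_point('wrist',t)][:3])
q,d2=grab_frame('side'); Tm=T('side');save('w8.png',np.hstack([cv2.resize(p,(400,300)),cv2.resize(q[170:330,100:290],(400,300),interpolation=cv2.INTER_CUBIC)]))
for t in ['marker_cap','marker','cup']: print(t,[(round(r['p'],2),w(Tm,r['position'])) for r in spot_point('side',t)][:3])
E
```

```text
[0.5819 0.3596 0.2437] [-0.2427  0.4776 -0.5716  1.5359  0.2718  1.1996 -1.9937]
marker_cap [(0.86, array([0.6292, 0.3848, 0.1377])), (0.56, array([0.565 , 0.1812, 0.0068]))]
marker_tail [(0.84, array([0.5734, 0.3545, 0.0145]))]
cup [(0.75, array([0.5882, 0.3629, 0.0005]))]
marker_cap [(0.8, array([0.6286, 0.3789, 0.1302])), (0.77, array([0.5639, 0.179 , 0.0086])), (0.44, array([ 0.2403, -0.1646,  0.0052]))]
marker [(0.81, array([0.5028, 0.2073, 0.0093])), (0.74, array([0.5993, 0.368 , 0.0772])), (0.62, array([ 0.2615, -0.2342,  0.0085]))]
cup [(0.89, array([0.5885, 0.3591, 0.0018])), (0.19, array([ 0.5428, -0.3016, -0.0014]))]
```

View pics/w8.png

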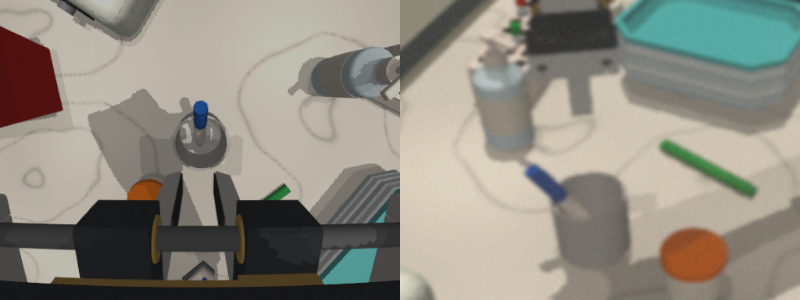

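Marker is standing in the cup (tail down, lean about 27°, released). On to tray corner3.

Call:
apply_moves:
  moves:
    - [-0.36,0.04,-0.15,0,0.093]
    - [-0.36,0.08,-0.4,0,0.093]
    - [-0.36,0.1,-0.6,0,0.093]
    - [-0.36,0.1,-0.8,0,0.093]
    - [-0.36,0.1,-1,0,0.093]
    - [-0.36,0.1,-1,0,0.093]
    - [-0.36,0.1,-1,0,0.093]

```text
clock: 11.43
position: [0.6009, 0.1541, 0.2364]
tcp_rot: [0.001, 0.951, 0.308, -0.001]
wrist_force: [-0.6, 0.1, 0.3]
opening: 0.0297
```

Call:
apply_moves:
  moves:
    - [-0.36,0,-0.2,0,0]
    - [-0.36,0,-0.4,0,0]
    - [-0.36,0,-0.6,0,0]
    - [-0.36,0,-0.8,0,0]
    - [-0.36,0,-0.9,0,0]
    - [-0.36,0,-0.9,0,0]
    - [-0.36,0,-0.9,0,0]

```text
clock: 12.02
position: [0.6005, -0.0219, 0.2365]
tcp_rot: [-0.0, 0.951, 0.31, -0.0]
wrist_force: [0.9, 1.1, -0.1]
opening: 0.0303
```

```bash
cat > tr.py <<'E'
from h import *
from scipy.optimize import least_squares
np.set_printoptions(precision=4,suppress=True)
def octfit(P):
    # P: rim-top xy; fit oct outline band centre line: dist to outline minus; use outer support: |dist inside|<=8mm
    def sd(v):
        c,s=np.cos(v[2]),np.sin(v[2]); q=(P-v[:2])@np.array([[c,-s],[s,c]])
        a=np.abs(q); dg=(a[:,0]+a[:,1]-(120+90-48/np.sqrt(2))*1e-3)/np.sqrt(2)
        return np.maximum.reduce([a[:,0]-.12,a[:,1]-.09,dg])  # signed: 0 outer, -.008 inner
    r=least_squares(lambda v:sd(v)+.004,[.549,.003,-.154],loss='soft_l1',f_scale=.004); print(len(P),r.x,np.degrees(r.x[2]),np.sqrt(np.mean(r.fun**2))); return r.x
if __name__=='__main__':
    C=np.load('top0.npy').reshape(-1,3); sel=lambda C:C[(abs(C[:,0]-.549)<.16)&(abs(C[:,1])<.14)&(C[:,2]>.103)&(C[:,2]<.112)][:,:2]
    octfit(sel(C)); octfit(sel(np.load('w1.npy').reshape(-1,3))); octfit(sel(np.load('side0.npy').reshape(-1,3)))
    s=arm.sense(); p,d=grab_frame('wrist'); print(s['position'],s['tcp_rot']); save('w9.png',p); C=cloud('wrist',d,T('wrist',s)).reshape(-1,3); v=octfit(sel(C))
    for n,(x,y) in {'c3':(100.2,-70.2),'c1':(-100.2,70.2)}.items():
        print(n,v[:2]+R.from_euler('z',v[2]).as_matrix()[:2,:2]@np.array([x,y])/1e3)
    Tm=T('wrist',s); print([(round(r['p'],2),w(Tm,r['position'])) for r in spot_point('wrist','tray_corner3')])
E
python3 tr.py
```

```text
968 [ 0.5463  0.0031 -0.1527] -8.746899020862815 0.00262187496442494
4811 [ 0.5485  0.003  -0.1515] -8.682222840988459 0.002603822352974832
585 [ 0.5441  0.0036 -0.1529] -8.76182190264168 0.003080169475171575
[ 0.6005 -0.0219  0.2365] [-0.0003  0.9506  0.3104 -0.0002]
4717 [ 0.5486  0.0032 -0.1502] -8.605622478831428 0.002575160938408404
c3 [ 0.6372 -0.0812]
c1 [0.4601 0.0876]
[(0.98, array([0.6594, 0.0605, 0.1052])), (0.94, array([0.4597, 0.0888, 0.1087])), (0.93, array([ 0.636 , -0.085 ,  0.1067]))]
```

View pics/w9.png

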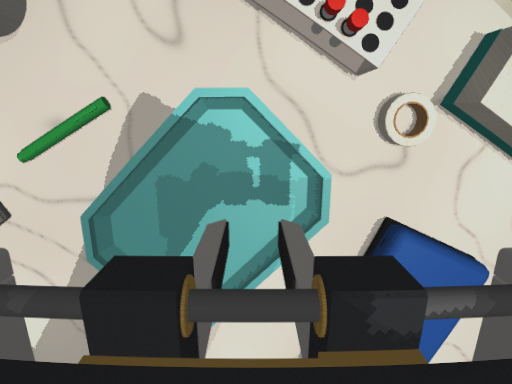

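Call:
apply_moves:
  moves:
    - [-0.36,0.18,-0.3,0,0]
    - [-0.36,0.18,-0.3,-0.1,0]
    - [-0.36,0.18,-0.3,-0.25,0]
    - [-0.36,0.18,-0.3,-0.4,0]
    - [-0.36,0.18,-0.3,-0.5,0]
    - [-0.36,0.18,-0.3,-0.5,0]
    - [-0.36,0.18,-0.3,-0.5,0]

```text
clock: 12.7
position: [0.6363, -0.0799, 0.1365]
tcp_rot: [-0.001, 0.95, 0.312, -0.001]
wrist_force: [0.4, -0.9, 1.0]
opening: 0.0302
```

```bash
python3 - <<'E'
from tr import *
s=arm.sense(); p,d=grab_frame('wrist'); print(s['position'],s['tcp_rot']); save('w10.png',p); C=cloud('wrist',d,T('wrist',s)).reshape(-1,3)
C=C[(C[:,2]>.103)&(C[:,2]<.112)&(abs(C[:,0]-.6)<.12)&(abs(C[:,1])<.12)]; print(np.median(C[:,2])); v=octfit(C[:,:2])
print(v[:2]+R.from_euler('z',v[2]).as_matrix()[:2,:2]@np.array([.1002,-.0702]))
E
```

```text
[ 0.6363 -0.0799  0.1365] [-0.0008  0.9501  0.312  -0.0006]
0.10752321462570047
6525 [ 0.5487  0.0021 -0.1469] -8.416813174697092 0.0025218308278814557
[ 0.6376 -0.082 ]
```

View pics/w10.png

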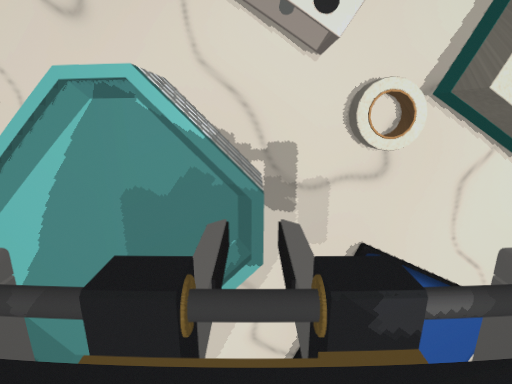

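Call:
apply_moves:
  moves:
    - [-0.36,0.005,-0.01,-0.06,0]
    - [-0.36,0.005,-0.01,-0.11,0]
    - [-0.36,0.005,-0.01,-0.11,0]
    - [-0.36,0.005,-0.01,-0.11,0]
  force: 12

```text
clock: 13.08
position: [0.6372, -0.0839, 0.1146]
tcp_rot: [-0.0, 0.95, 0.311, -0.0]
wrist_force: [0.4, -0.4, 0.3]
opening: 0.0299
```

Call:
apply_moves:
  moves:
    - [-1,0,0.005,0,0]
    - [-1,0,0.005,0,0]
    - [-1,0,0.005,0,0]
    - [-1,0,0.005,0,0]
    - [-1,0,0.005,0,0]
  force: 12

```text
clock: 13.5
position: [0.6376, -0.0828, 0.1152]
tcp_rot: [0.0, 0.95, 0.311, 0.0]
wrist_force: [-0.7, 0.1, 3.9]
opening: 0.008
```

Call:
apply_moves:
  moves:
    - [-1,0,0,0.01,0]
    - [-1,0,0,0.02,0]
    - [-1,-0.003,0.004,0.03,0]
    - [-1,-0.004,0.006,0.04,0]
    - [-1,-0.006,0.008,0.05,0]
    - [-1,-0.007,0.009,0.06,0]
    - [-1,-0.007,0.009,0.06,0]

```text
clock: 14.08
position: [0.6361, -0.0812, 0.1274]
tcp_rot: [0.0, 0.95, 0.311, 0.0]
wrist_force: [-0.6, -0.7, -1.1]
opening: 0.008
```

```bash
cat > lv.py <<'E'
from h import *
import sys
np.set_printoptions(precision=4,suppress=True)
s=arm.sense(); print(s['clock'],s['position'],s['wrist_force'],s['wrist_torque'],s['opening'])
for cam in ['top','side']:
    p,d=grab_frame(cam); Tm=T(cam); C=cloud(cam,d,Tm)
    P=C.astype(float); hsv=cv2.cvtColor(p,cv2.COLOR_RGB2HSV)
    m=(hsv[...,0]>80)&(hsv[...,0]<97)&(hsv[...,1]>90)&(d>0)&(C[...,0]<.75)&(C[...,2]>.05)
    m=cv2.erode(m.astype(np.uint8),np.ones((2,2)))>0
    save('%s_%s.png'%(cam,sys.argv[1]),p)
    # rim points: max z per angular sector round centroid
    Q=P[m]; c=Q.mean(0); a=np.arctan2(Q[:,1]-c[1],Q[:,0]-c[0]); b=((a+np.pi)/(2*np.pi)*24).astype(int)
    rim=[]
    for k in range(24):
        S=Q[b==k]
        if len(S)>8:
            z=np.percentile(S[:,2],92); rim.append(S[abs(S[:,2]-z)<.003].mean(0))
    rim=np.array(rim); cc=rim.mean(0)
    for _ in range(3):
        n=np.linalg.svd(rim-rim.mean(0))[2][2]; r=(rim-rim.mean(0))@n; 
        k=abs(r)<max(.004,2*np.std(r)); rim=rim[k]
    n=n*np.sign(n[2]); print(cam,len(rim),'rimmid',rim.mean(0),'n',n,'tilt',np.arccos(n[2]),'zmin/max',rim[:,2].min(),rim[:,2].max())
    print('  tray',[(round(r['p'],2),w(Tm,r['position'])) for r in spot_point(cam,'tray')][:2], 'corners',[(w(Tm,r['position'])) for r in spot_point(cam,'tray_corner0') if r['p']>.55])
E
python3 lv.py a
```

```text
14.0833 [ 0.6361 -0.0812  0.1274] [-0.5989 -0.6727 -1.1163] [-0.2479  0.1377 -0.009 ] 0.007990494598084395
top 22 rimmid [0.5286 0.0127 0.1096] n [0.0002 0.0424 0.9991] tilt 0.04242753386223664 zmin/max 0.10378274810805004 0.11787301994037817
  tray [(0.65, array([0.5486, 0.0066, 0.0717]))] corners [array([0.6565, 0.0592, 0.1147]), array([ 0.4392, -0.0492,  0.1161]), array([0.4584, 0.0896, 0.1025]), array([ 0.6341, -0.0777,  0.1227])]
side 19 rimmid [0.5293 0.0071 0.1095] n [-0.0136  0.0211  0.9997] tilt 0.025085368111340132 zmin/max 0.105112438462036 0.11496173877329616
  tray [(0.56, array([ 0.5498, -0.0024,  0.0716])), (0.27, array([ 0.4372, -0.0487,  0.1104]))] corners [array([0.4559, 0.0894, 0.1074]), array([ 0.4381, -0.0501,  0.1099]), array([ 0.633 , -0.0855,  0.1177])]
```

View pics/side_a.png

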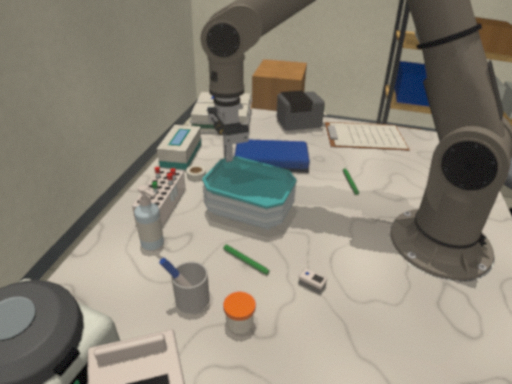

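Call:
apply_moves:
  moves:
    - [-1,0,0,0.012,0]
    - [-1,-0.003,0.004,0.024,0]
    - [-1,-0.005,0.006,0.036,0]
    - [-1,-0.006,0.008,0.048,0]
    - [-1,-0.006,0.008,0.055,0]
    - [-1,-0.006,0.008,0.055,0]
    - [-1,-0.006,0.008,0.055,0]

```text
clock: 14.97
position: [0.635, -0.0795, 0.138]
tcp_rot: [0.0, 0.95, 0.311, 0.0]
wrist_force: [1.2, -1.1, -0.9]
opening: 0.0082
```

```bash
python3 lv.py b
```

```text
14.9667 [ 0.635  -0.0795  0.138 ] [ 1.1543 -1.085  -0.9084] [-0.3474 -0.3176 -0.0382] 0.008237242880691293
top 19 rimmid [0.5073 0.0113 0.1146] n [-0.0377  0.0811  0.996 ] tilt 0.0895549116160427 zmin/max 0.1052095031497994 0.12682369331447668
  tray [(0.61, array([0.5499, 0.0029, 0.08  ]))] corners [array([0.655 , 0.0637, 0.1231]), array([ 0.4412, -0.0507,  0.1206]), array([0.4594, 0.0909, 0.1046]), array([ 0.6342, -0.0762,  0.1298])]lv.py:17: RuntimeWarning: Mean of empty slice.
  z=np.percentile(S[:,2],92); rim.append(S[abs(S[:,2]-z)<.003].mean(0))
  ret = um.true_divide(
Traceback (most recent call last):
  File "lv.py", line 20, in <module>
    n=np.linalg.svd(rim-rim.mean(0))[2][2]; r=(rim-rim.mean(0))@n;
      ~~~~~~~~~~~~~^^^^^^^^^^^^^^^^^
numpy.linalg.LinAlgError: SVD did not converge
```

Call:
apply_moves:
  moves:
    - [-1,0,0,0.01,0]
    - [-1,0,0,0.02,0]
    - [-1,0,0,0.035,0]
    - [-1,0,0,0.05,0]
    - [-1,0,0,0.07,0]
    - [-1,0,0,0.09,0]
    - [-1,0,0,0.11,0]
    - [-1,0,0,0.13,0]
  force: 50

```text
clock: 15.83
position: [0.6349, -0.0795, 0.1644]
tcp_rot: [0.0, 0.95, 0.311, 0.0]
wrist_force: [0.7, 0.2, -1.3]
opening: 0.0072
```

```bash
sed -i 's/if len(S)>8:/if len(S)>8 and np.isfinite(S).all():/; s/rim.append(S\[abs(S\[:,2\]-z)<.003\].mean(0))/rim.append(S[np.argsort(abs(S[:,2]-z))[:6]].mean(0))/' lv.py; python3 lv.py c
```

```text
15.8333 [ 0.6349 -0.0795  0.1644] [ 0.72    0.207  -1.2538] [-0.1238 -0.1253  0.0137] 0.007173722340365944
top 20 rimmid [0.515  0.0129 0.1449] n [-0.0246  0.0533  0.9983] tilt 0.05875923377572097 zmin/max 0.1381743666109039 0.1533448118874087
  tray [(0.64, array([0.5486, 0.0056, 0.1076]))] corners [array([0.4583, 0.0907, 0.1361]), array([ 0.4367, -0.0485,  0.1486]), array([0.654 , 0.0615, 0.1543]), array([ 0.6365, -0.0766,  0.1577])]
side 21 rimmid [0.5292 0.0077 0.1443] n [-0.0226  0.0271  0.9994] tilt 0.03532028147912384 zmin/max 0.13893662333174692 0.15047386075292746
  tray [(0.64, array([0.5496, 0.0009, 0.1073]))] corners [array([0.4559, 0.0899, 0.1393]), array([0.6498, 0.0571, 0.1487]), array([ 0.4357, -0.0483,  0.146 ]), array([ 0.6312, -0.0834,  0.1532])]
```

View pics/side_c.png

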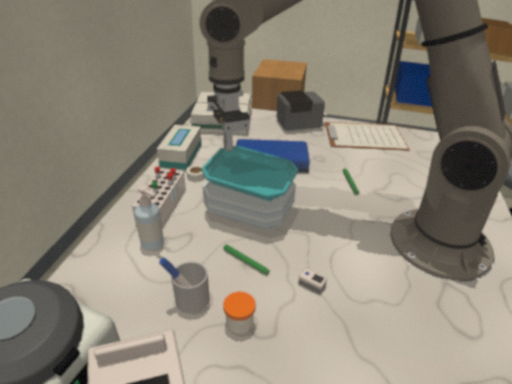

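Call:
apply_moves:
  moves:
    - [-1,0,0,0.05,0]
    - [-1,0,0,0.12,0]
    - [-1,0,0,0.2,0]
    - [-1,0,0,0.28,0]
    - [-1,0,0,0.36,0]
    - [-1,0,0,0.42,0]
    - [-1,0,0,0.46,0]
    - [-1,0,0,0.46,0]
  force: 60

```text
clock: 16.8
position: [0.6356, -0.0795, 0.2582]
tcp_rot: [0.001, 0.95, 0.311, 0.001]
wrist_force: [0.1, 0.8, -1.4]
opening: 0.007
```

Call:
apply_moves:
  moves:
    - [-1,0,-0.04,0,0]
    - [-1,0,-0.12,0,0]
    - [-1,0,-0.22,0,0]
    - [-1,0,-0.33,0,0]
    - [-1,0,-0.44,0,0]
    - [-1,0,-0.55,0,0]
    - [-1,0,-0.64,0,0]
    - [-1,0,-0.7,0,0]

```text
clock: 17.47
position: [0.6339, -0.2225, 0.2544]
tcp_rot: [-0.0, 0.951, 0.31, -0.001]
wrist_force: [0.6, -0.4, -1.9]
opening: 0.0074
```

```bash
python3 lv.py d
```

```text
17.4667 [ 0.6339 -0.2225  0.2544] [ 0.6378 -0.4278 -1.9434] [-0.161  -0.1571  0.0394] 0.0074364853725645205
top 22 rimmid [ 0.5286 -0.1309  0.2344] n [-0.0045  0.0612  0.9981] tilt 0.06141277070983979 zmin/max 0.22629850041984767 0.24477157530777152
  tray [(0.74, array([ 0.5475, -0.1367,  0.1973])), (0.53, array([ 0.6348, -0.219 ,  0.2482]))] corners [array([ 0.4381, -0.1952,  0.2377]), array([ 0.4553, -0.0559,  0.2262]), array([ 0.6531, -0.0809,  0.2447]), array([ 0.6372, -0.2215,  0.2485])]
side 20 rimmid [ 0.5199 -0.133   0.2358] n [-0.0197  0.0215  0.9996] tilt 0.029167329459159126 zmin/max 0.23067010729532908 0.23981400110744744
  tray [] corners [array([ 0.628 , -0.225 ,  0.2443]), array([ 0.6515, -0.0847,  0.2371]), array([ 0.45  , -0.0504,  0.2288]), array([ 0.4355, -0.187 ,  0.2367])]
```

View pics/side_d.png

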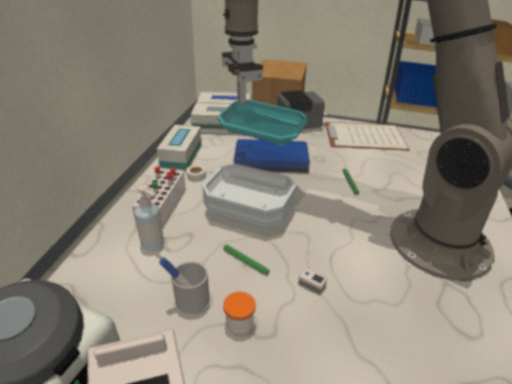

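Call:
apply_moves:
  moves:
    - [-1,0,-0.06,0,0]
    - [-1,0,-0.16,0,0]
    - [-1,0,-0.28,0,0]
    - [-1,0,-0.4,0,0]
    - [-1,0,-0.52,0,0]
    - [-1,0,-0.64,0,0]
    - [-1,0,-0.74,0,0]
    - [-1,0,-0.81,0,0]

```text
clock: 18.43
position: [0.6344, -0.384, 0.2557]
tcp_rot: [0.0, 0.951, 0.31, -0.0]
wrist_force: [-0.2, 0.2, -1.1]
opening: 0.0069
```

Call:
apply_moves:
  moves:
    - [-1,0,0,0,0]
    - [-1,0,0,0,0]
    - [-1,0,0,0,0]
    - [-1,0,0,0,0]
    - [-1,0,0,0,0]
    - [-1,0,0,0,0]
    - [-1,0,0,0,0]
    - [-1,0,0,0,0]

```text
clock: 19.1
position: [0.635, -0.3813, 0.256]
tcp_rot: [0.0, 0.95, 0.311, 0.0]
wrist_force: [0.1, 0.5, -2.0]
opening: 0.0072
```

```bash
python3 lv.py e; python3 - <<'E'
from h import *
np.set_printoptions(precision=4,suppress=True)
for cam in ['side','top']:
    grab_frame(cam); Tm=T(cam)
    for t in ['marker_cap','cup','stack','specimen_jar','tube_rack','sanitizer','tape','oximeter','tray','cushion']: print(cam,t,[(round(r['p'],2),w(Tm,r['position'])) for r in spot_point(cam,t)][:2])
E
```

```text
19.1 [ 0.635  -0.3813  0.256 ] [ 0.1151  0.4762 -1.9757] [-0.1057 -0.1688 -0.0114] 0.007240132401007004
top 19 rimmid [ 0.5136 -0.2859  0.2366] n [-0.0176  0.0425  0.9989] tilt 0.04601061969543382 zmin/max 0.22990585603414618 0.24330827794779342
  tray [(0.57, array([ 0.5479, -0.2958,  0.2016]))] corners [array([ 0.438 , -0.3497,  0.2417]), array([ 0.6529, -0.2394,  0.2433]), array([ 0.459 , -0.2104,  0.228 ])]
side 21 rimmid [ 0.5255 -0.2972  0.2356] n [-0.0268 -0.0003  0.9996] tilt 0.026854147691382637 zmin/max 0.23172323978488465 0.24121169414969204
  tray [(0.92, array([ 0.5498, -0.3017,  0.1979]))] corners [array([ 0.6311, -0.3841,  0.2439]), array([ 0.6501, -0.2423,  0.2383]), array([ 0.4338, -0.3467,  0.2362])]
side marker_cap [(0.67, array([ 0.5452, -0.3028,  0.1994])), (0.62, array([0.6274, 0.3738, 0.1288]))]
side cup [(0.97, array([0.5854, 0.3571, 0.0044]))]
side stack [(0.91, array([ 0.5488, -0.0007,  0.0025]))]
side specimen_jar [(0.56, array([ 0.462 ,  0.3939, -0.0009]))]
side tube_rack [(0.75, array([ 0.8017,  0.05  , -0.0037]))]
side sanitizer [(0.67, array([0.7581, 0.
[... 347 characters left out ...]
-0.2969, -0.0001])), (0.17, array([0.6291, 0.3781, 0.1301]))]
top marker_cap [(0.82, array([0.5625, 0.1776, 0.0123])), (0.68, array([ 0.2358, -0.1664,  0.006 ]))]
top cup [(0.65, array([0.584 , 0.3587, 0.0011]))]
top stack [(0.7, array([0.5471, 0.0038, 0.0006])), (0.7, array([0.6027, 0.3637, 0.0762]))]
top specimen_jar [(0.71, array([0.4644, 0.3934, 0.0003]))]
top tube_rack [(0.95, array([ 0.8058,  0.0488, -0.0039]))]
top sanitizer [(0.93, array([ 0.7605,  0.211 , -0.0015]))]
top tape [(0.88, array([ 0.7646, -0.1324, -0.0011]))]
top oximeter [(0.6, array([0.3318, 0.24  , 0.0017])), (0.5, array([ 0.5474, -0.2956,  0.2007]))]
top tray [(0.64, array([ 0.5449, -0.2984,  0.2002]))]
top cushion []
```

View pics/side_e.png

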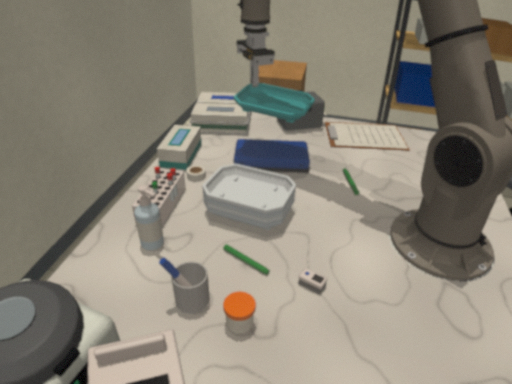

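View pics/top_e.png

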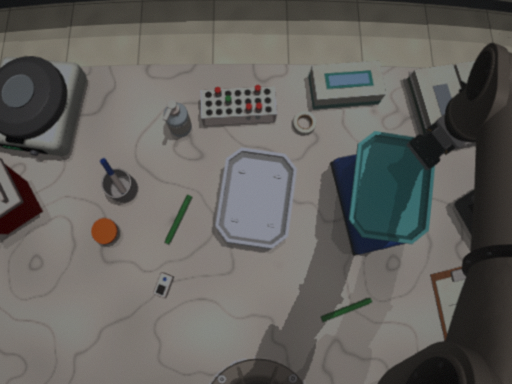

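```bash
python3 - <<'E'
from plant import arm
s=arm.sense(); print(s['clock'],s['opening'],abs(s['joint_vel']).max()); print(arm.sign_off())
E
```

```text
20.5 0.006916677554317151 0.0008840994237165336
the job is handed in; nothing more can be done
None
```

I handed the job in at 20.5 s, with every final check inside the limits; no verdict was reported.

**Marker:** I took the white marker by its tail and tipped it upright against the pen-cup rim while lowering. I then released it. It stands tail down in the cup, leaning about 27°.

**Tray:** I pinched corner 3 (+x −y) and raised it about 23 mm. The tray tilted about 0.09 rad while the opposite corner was still down. I then lifted the tray clear and held it over the cushion with a 60 N grip.

**Last checks before handing in:**

| Check | Result | Limit |
|---|---|---|
| Tray centre from cushion centre | within about 10 mm | 70 mm |
| Tray feet above the counter | about 0.198 m | over 0.151 m |
| Tray tilt | about 0.03–0.05 rad | 0.21 rad |
| Stack, cup and other things | moved only by measurement scatter | 30 mm (cup 50 mm) |

**Disagreements and gaps:**
- The two cameras differed on the tilt: the side camera read about 0.027 rad and the top camera about 0.046 rad. Both are well within the limit.
- One network reading called the tray a marker cap.
- In the last pass the top camera missed the marker in the cup and the mostly hidden cushion. The side camera confirmed both.

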